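Shut and bolt the welding consumables chest

ROBOT

A 7-joint arm with a two-finger parallel gripper is mounted at the origin on the work surface. World frame = base frame: x ahead of the robot, y to its left, z up, the work surface at z = 0. Lengths are in m, angles in rad, forces in N, time in s.
With the tool pointing down it reaches from about 0.4 to 0.9 m from the base axis. Payload 5.6 kg.
Tool frame: the origin (TCP) lies midway between the tips of the shut fingers; the grasp point (between the pads) lies 19 mm behind it; z points along the fingers, y is the line along which they close (so a half turn about z gives the same grasp; the last joint's range is limited). The gripper opens to 92 mm and grips with 3 to 60 N. Pads are 20 mm wide; open, the fingers measure 128 mm over their backs; the gripper's body (75 mm by 189 mm) begins 69 mm behind the grasp point.
Start: joints at [-1.156, 0.468, -0.012, 1.603, 0.006, 1.071, -0.056], TCP at [0.287, 0.583, 0.215] pointing down, gripper open.
Joint ranges: [-2.53, 2.53], [-0.31, 2.02], [-1.57, 1.55], [0.28, 2.44], [-1.29, 4.43], [0.15, 1.84], [-2.92, 2.92]. Speed limits (rad/s): [2.57, 2.57, 3.14, 3.14, 3.14, 3.14, 3.14].

INTERFACE

Orientations are given as a 3x3 rotation matrix whose columns are the frame's x, y, z axes.
In Python, from cell import robot gives the robot as it stands. The module is installed in compiled form; this text tells all that it offers.
- The arm moves only by the shell command python3 -m pendant 'ROWS'. ROWS is JSON, a list of rows, each a list of 7 numbers: the shift along the tool's x, y, z normalised to -1 to 1, where 1 is 50 mm, then the turn, a rotation vector about the tool's x, y, z normalised to -1 to 1, where 1 is 360 degrees, then the closure, from 0 (fully open) to 1 (shut). A call has 1 to 5 rows; each row shifts and turns the commanded pose from where the row before left it, along the tool's axes as they then stand; what a row does not reach is not made up. A row lasts 1/8 s, in which the tool goes at most 62.5 mm and 10.7 degrees, less where a joint would pass 70% of its speed; a pose out of reach is approached as far as the arm can. A call with a number of a shift or a turn outside -1 to 1 is refused whole. A call with a gripper value outside its range is refused whole. The fingers move at their own pace and stop on an object; the grip force is fixed at half the most. Time passes only in rows, so rows that do not move let the fingers close. It gives the time, the measured TCP pose, the force, the opening and the grip force at its end, in the units of the state.
- robot.sense(): the state, without advancing time (a new reading comes with each control period).
- robot.snapshot(name): name is "scene" or "side" or "wrist"; returns a dict with "color" (420x560x3 uint8, red, green, blue), "range_z" (420x560 float32, m along the optical axis (not along the pixel's ray), 0 where there is no reading), "fx", "fy", "cx", "cy" (pixels), "pose" (4x4, takes a point from camera to world coordinates). Camera axes: x right, y down, z forward; pixel columns grow to the right and rows downward; lengths in m; the calibration is good to about 2 mm. The wrist camera is an equidistant fisheye: a pixel r from the principal point sees the ray r / f radians off the axis. A picture is of the moment at which its call begins.
- robot.hand_in(): hands the job in; it is judged then, once.
The state is a dict: "time": time; "joints": joint angles; "qd": joint speeds; "effort": joint torques, N m; "ee_pos": TCP position; "eef_rot": TCP orientation; "ft_force": force on the tool from outside, world axes, zero at the start; "ft_torque": the same for the moment, N m; "finger_gap": opening from 0.0 (shut) to 1.0 (fully open); "gripper_force": force on a finger pad.
Only numpy, scipy, OpenCV 4.12 (cv2) and the standard library are available. Lean on these libraries where they do the work, as an engineer would, in place of code of your own. Each camera call takes 0.05 s, during which the arm holds its last target. There are 200 camera calls.

TASK

The lid of the light grey steel consumables chest stands open. Using only the fingertips, push the lid over until it is fully shut, and then push the sliding bolt on the chest's ledge fully across so that it reaches over the lid. Pick nothing up, do not raise the lid towards upright, do not push the bolt across before the lid is down, leave the jar, spool, brush and brass nozzle where they are, and finish with the hand clear.

Things in the scene. Friction and masses are not known exactly. Their poses are not given: they have to be found in the camera images.
- chest: Open light grey painted steel chest fixed to the bench, 240 mm (x) by 180 mm (y) by 100 mm high. Origin: centre of its underside; z up. The lid is hinged on its +y rim. On its -y side a fixed ledge (110 mm along x, y = -93 to -173 mm, top 110 mm above the bench) carries the sliding bolt at x = 0. Yaw within 0.45 rad of the world frame.
- hinge_mid (a point): Middle of the lid's hinge line, fixed in the chest at x = 0, y = +90 mm, z = 100 mm. The hinge line runs along the chest's x.
- lid (a joint): Lid angle in rad: 0 = shut and flat on the rim, growing as the free edge swings up; 0.9 to 1.3 at the start (1.57 is upright, 1.7 the stop). A stiff friction hinge keeps it at any angle; moving it takes about 2 to 8 N at the free edge. While open, its outer face looks up and to the chest's +y, so it is pushed from there. It counts as shut below 0.04, and must not be raised past 1.45.
- lid_edge (a point): Middle of the lid's free edge, on the outer (upper) face; moves with the lid. Lid: flat grey plate 246 mm (x) by 180 mm (hinge to free edge) by 12 mm thick, 0.45 kg; its underside passes through the hinge line. Shut, this point lies at x = 0, y = -90, z = 112 mm in the chest's frame.
- bolt (a joint): Travel of the steel sliding bolt in m: 0 = drawn back, 0.032 = stop, fully across, its tongue some 26 mm over the shut lid. It slides along the chest's +y (towards the lid), starts at 0 to 0.005 and stays where it is left; about 3 N moves it. A flat bar 18 mm wide, 8 mm thick, on the ledge, its top 122 mm above the bench, with an upright thumb tab at its tail.
- tab_face (a point): Centre of the face of the bolt's thumb tab that looks away from the lid (to the chest's -y), 133 mm above the bench. The tab is an upright plate 40 mm wide (x), 6 mm thick, from 116 to 150 mm above the bench; push this face towards the chest's +y. With the bolt at 0 it lies at x = 0, y = -171 mm in the chest's frame.
- tip_jar_mid (a point): Bystander: clear jar with a steel cap, 60 mm diameter, 80 mm high; point half-way up its axis.
- spool_mid (a point): Bystander: small spool of copper-coloured wire lying flat, 100 mm diameter, 50 mm high; point half-way up its axis.
- brush_mid (a point): Bystander: brush lying on the bench, about 200 mm long; point near its middle, at bench height.
- nozzle_mid (a point): Bystander: brass gas nozzle, round, 48 mm diameter, 55 mm high, standing; point half-way up its axis.

How it is judged:
On the way, in this order (a step that is already met when the one before it is completed fails the run):
1. the lid is fully shut (value of joint lid below 0.04 rad), for 0.2 s.
2. the bolt is fully across (value of joint bolt above 0.027 m), for 0.2 s.
At the end, for the whole second after the job is handed in: The lid is shut to within 0.04 rad (about 7 mm at its free edge) and the bolt is across by at least 27 of its 32 mm, with the bystanders where they were (within 30 mm) (value of joint lid below 0.04 rad and value of joint bolt above 0.027 m); the robot touches nothing.
It fails at once if the bolt is pushed across (over 15 mm) before the lid is down (0.1 rad) (value of joint bolt above 0.015 m and value of joint lid above 0.1 rad).
It fails at once if the lid is raised towards upright (past 1.45 rad) (value of joint lid above 1.45 rad).
It fails at once if a bystander is picked up or pushed more than 30 mm (distance of any of tip_jar_mid, spool_mid, brush_mid, nozzle_mid from where it was at the start of the episode above 0.03 m).
It also fails if it takes over 45 s, if anything falls off the work surface, if the arm or the gripper's body presses on something with over 40 N, if the wrist force passes 120 N, or if a joint passes its speed limit or range.

## Working session

There is one attempt and no reset: what is moved stays moved. The work goes in short steps, Python scripts to look and compute and a shell command to move; the robot and the scene stay as the last step left them, time stands still between calls to the robot, and variables do not carry over. Pictures are saved under pics/ and viewed, at most 10 in all, crops included, and the job is handed in when it is done.

```bash
mkdir -p pics; python3 - <<'E'
from cell import robot
import cv2,numpy as np
for n in("scene","side"):
    s=robot.snapshot(n); cv2.imwrite(f"pics/{n}0.png",s["color"][:,:,::-1]); np.savez(f"{n}0.npz",**s); print(n,s["fx"],s["cx"],s["cy"],np.round(s["pose"],3).tolist(),(s["range_z"]>0).mean())
st=robot.sense(); print(st["time"],st["ee_pos"],np.round(st["eef_rot"],3))
E
```

```text
scene 402.59310464752366 275.194102346599 210.59610663763232 [[-0.846, 0.416, -0.333, 0.947], [0.533, 0.664, -0.525, 0.528], [0.003, -0.621, -0.783, 0.867], [0.0, 0.0, 0.0, 1.0]] 0.9959396258503401
side 413.9333384954517 282.0174073031067 207.74806143702605 [[-0.852, -0.414, 0.321, 0.349], [-0.524, 0.683, -0.509, 0.47], [-0.008, -0.602, -0.799, 0.791], [0.0, 0.0, 0.0, 1.0]] 0.9960459183673469
0.1 [0.28712616 0.58256987 0.21373596] [[-0.897  0.442 -0.001]
 [ 0.442  0.897 -0.001]
 [-0.    -0.002 -1.   ]]
```

View pics/scene0.png

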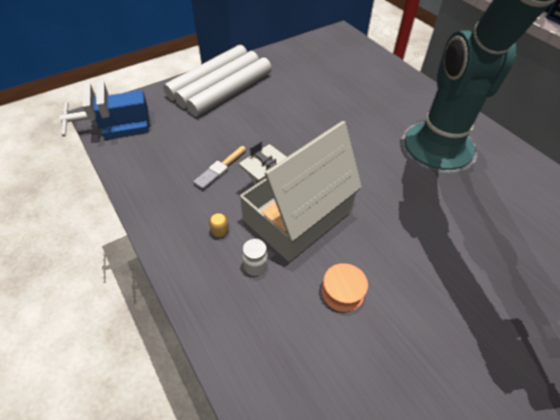

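View pics/side0.png

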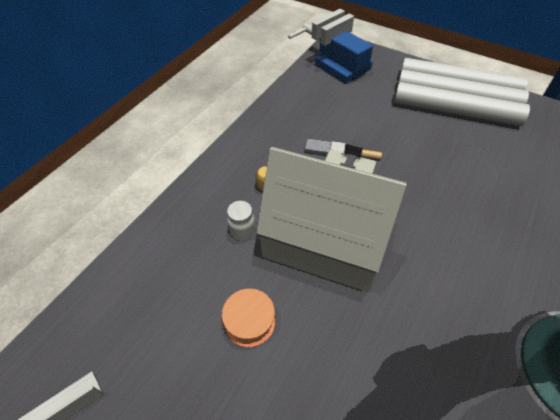

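The scene view shows the lid's outer face with corners near (350,128), (272,168), (285,232), (360,190), and the bolt ledge near (265,160). In the side view the lid corners are near (272,150), (400,186), (382,272), (258,232). The jar is at (240,220), the spool at (249,317), the nozzle at (265,180) and the brush at (340,150).

```bash
cat > h.py <<'E'
import numpy as np
def cloud(s):
    v,u=np.mgrid[:420,:560]; z=s["range_z"]
    p=np.stack([(u-s["cx"])/s["fx"]*z,(v-s["cy"])/s["fy"]*z,z],-1)
    return p@s["pose"][:3,:3].T+s["pose"][:3,3]
E
python3 - <<'E'
import numpy as np,cv2
from h import cloud
polys={"side":[(272,150),(400,186),(382,272),(258,232)],"scene":[(350,128),(272,168),(285,232),(360,190)]}
for n,q in polys.items():
    s=np.load(f"{n}0.npz"); P=cloud(s); q=np.array(q,float); c=q.mean(0)
    m=np.zeros((420,560),np.uint8); cv2.fillConvexPoly(m,(c+.8*(q-c)).astype(int),1)
    X=P[m>0]; X=X[np.isfinite(X).all(1)]; X0=np.median(X,0)
    nrm=np.linalg.svd(X-X0,full_matrices=False)[2][2]; nrm*=np.sign(nrm[2])
    print(n,"normal",nrm.round(3),"angle",np.arccos(nrm[2]),"resid",np.std((X-X0)@nrm))
    # all points on the plane near: min area rect in plane
    d=abs((P-X0)@nrm)<.005; m2=np.zeros_like(m); cv2.fillConvexPoly(m2,(c+1.15*(q-c)).astype(int),1)
    b=np.array([nrm[0],nrm[1],0]);b/=np.linalg.norm(b); a=np.cross(b,[0,0,1]); t=np.cross(nrm,a)
    lab=cv2.connectedComponents((d&(m2>0)).astype(np.uint8))[1]; L=lab[int(c[1]),int(c[0])]
    Y=P[lab==L]-X0; r=cv2.minAreaRect(np.stack([Y@a,Y@t],1).astype(np.float32)); print(" rect",r)
    bx=cv2.boxPoints(r); print((X0+bx[:,:1]*a+bx[:,1:]*t).round(4))
    print(" +y dir",b.round(3),"yaw",np.arctan2(-b[0],b[1]))
for n,pts in {"side":dict(jar=(240,210),spool=(248,308),nozzle=(264,175),brush=(345,150),ledge=(365,165),ledge2=(335,158)),"scene":dict(jar=(255,248),spool=(345,283),nozzle=(218,220),brush=(225,165),ledge=(250,170),ledge2=(277,155),tab=(256,147))}.items():
    P=cloud(np.load(f"{n}0.npz")); print(n,{k:P[v,u].round(3).tolist() for k,(u,v) in pts.items()})
E
```

```text
side normal [ 0.101 -0.959  0.265] angle 1.302661633349905 resid 0.03234004232219179
 rect ((-0.006274260580539703, 0.0003685150295495987), (0.24684491753578186, 0.01664159633219242), 5.768106937408447)
[[0.6451 0.0612 0.1928]
 [0.6429 0.0654 0.2087]
 [0.3994 0.033  0.1848]
 [0.4015 0.0288 0.1688]]
 +y dir [ 0.105 -0.994  0.   ] yaw -3.036326996885703
scene normal [ 0.302 -0.93   0.208] angle 1.3615605474960597 resid 0.02856343275961121
 rect ((0.007420234382152557, -0.0011292211711406708), (0.025423211976885796, 0.2544443607330322), 77.8731460571289)
[[0.6492 0.0829 0.1799]
 [0.4092 0.0167 0.2322]
 [0.4057 0.0101 0.2079]
 [0.6457 0.0763 0.1556]]
 +y dir [ 0.309 -0.951  0.   ] yaw -2.8278894738946443
side {'jar': [0.708, 0.069, 0.08], 'spool': [0.578, 0.233, 0.048], 'nozzle': [0.732, -0.059, 0.055], 'brush': [0.58, -0.165, 0.127], 'ledge': [0.527, -0.162, 0.11], 'ledge2': [0.593, -0.145, 0.111]}
scene {'jar': [0.712, 0.07, 0.08], 'spool': [0.577, 0.242, 0.048], 'nozzle': [0.741, -0.066, 0.056], 'brush': [0.621, -0.263, 0.02], 'ledge': [0.611, -0.125, 0.113], 'ledge2': [0.52, -0.136, 0.111], 'tab': [0.568, -0.164, 0.141]}
```

```bash
python3 - <<'E'
import cv2
a=cv2.imread("pics/scene0.png")[120:220,180:320]; b=cv2.imread("pics/side0.png")[110:210,280:420]
cv2.imwrite("pics/crop1.png",cv2.resize(cv2.vconcat([a,b]),None,fx=3,fy=3,interpolation=cv2.INTER_CUBIC))
E
```

```text
(no output)
```

View pics/crop1.png

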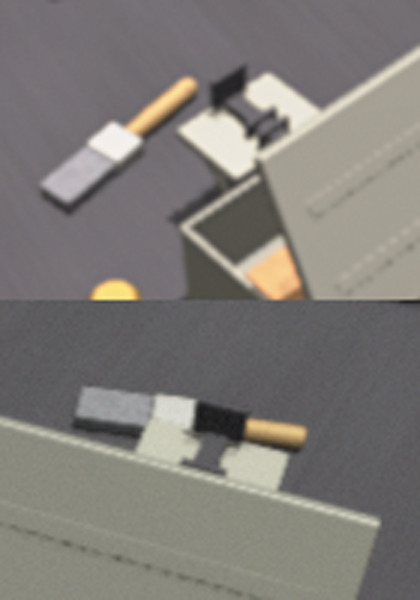

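The crop shows the ledge with the bolt, and its dark thumb tab at about (256,148) in the scene view. The plane fit was bad because of zero-range dropouts, so I'm refitting without them.

```bash
python3 - <<'E'
import numpy as np,cv2
from h import cloud
polys={"side":[(272,150),(400,186),(382,272),(258,232)],"scene":[(350,128),(272,168),(285,232),(360,190)]}
for n,q in polys.items():
    s=np.load(f"{n}0.npz"); P=cloud(s); ok=s["range_z"]>0; q=np.array(q,float); c=q.mean(0)
    m=np.zeros((420,560),np.uint8); cv2.fillConvexPoly(m,(c+.7*(q-c)).astype(int),1)
    X=P[(m>0)&ok]
    for _ in range(4):
        X0=X.mean(0); nrm=np.linalg.svd(X-X0,full_matrices=False)[2][2]; nrm*=np.sign(nrm[2]); e=abs((X-X0)@nrm); X=X[e<=max(3*np.median(e),.003)]
    print(n,"normal",nrm.round(3),"angle",np.arccos(nrm[2]),"resid",np.std((X-X0)@nrm))
    d=abs((P-X0)@nrm)<.005; m2=np.zeros_like(m); cv2.fillConvexPoly(m2,(c+1.15*(q-c)).astype(int),1)
    b=np.array([nrm[0],nrm[1],0]);b/=np.linalg.norm(b); a=np.cross(b,[0,0,1]); t=np.cross(nrm,a)
    k=(d&(m2>0)&ok).astype(np.uint8); k=cv2.morphologyEx(k,cv2.MORPH_CLOSE,np.ones((3,3)))
    k=cv2.morphologyEx(k,cv2.MORPH_OPEN,np.ones((3,3)))
    lab=cv2.connectedComponents(k)[1]; L=lab[int(c[1]),int(c[0])]
    Y=P[(lab==L)&ok&d]-X0; r=cv2.minAreaRect(np.stack([Y@a,Y@t],1).astype(np.float32)); print(" rect",r)
    bx=cv2.boxPoints(r); print((X0+bx[:,:1]*a+bx[:,1:]*t).round(4))
    print(" +y dir",b.round(3),"yaw",np.arctan2(-b[0],b[1]))
s=np.load("scene0.npz");P=cloud(s)
w=P[140:175,235:295]; k=(w[...,2]>.128)&(w[...,2]<.16)&(s["color"][140:175,235:295].max(-1)<110)
print(k.sum(),np.median(w[k],0),w[k].min(0),w[k].max(0))
E
```

```text
side normal [-0.161  0.869  0.467] angle 1.0843530584830035 resid 0.0012101782324845363
 rect ((0.0047022029757499695, 0.0056191906332969666), (0.24606141448020935, 0.1862238198518753), 0.12113635241985321)
[[ 0.3931  0.0706  0.1011]
 [ 0.4093 -0.015   0.2657]
 [ 0.6512  0.0301  0.2652]
 [ 0.635   0.1156  0.1006]]
 +y dir [-0.182  0.983  0.   ] yaw 0.18314300180862178
scene normal [-0.163  0.868  0.469] angle 1.0830550322191164 resid 0.0012386206501370988
 rect ((-0.005410388112068176, 0.008160054683685303), (0.18630535900592804, 0.2470630705356598), 89.85260772705078)
[[ 0.4115 -0.014   0.2666]
 [ 0.6543  0.0313  0.2671]
 [ 0.6387  0.1172  0.1025]
 [ 0.3958  0.0719  0.102 ]]
 +y dir [-0.185  0.983  0.   ] yaw 0.1855883819872024
100 [ 0.56723107 -0.16503693  0.13949795] [ 0.54580551 -0.17183551  0.1282495 ] [ 0.58630379 -0.10525177  0.15410997]
```

```bash
python3 -m pendant '[[0,0,-0.25,0,0,-0.0256,1],[0,0,-0.25,0,0,-0.0256,1],[0,0,0,0,0,-0.0256,1],[0,0,0,0,0,-0.0256,1],[0,0,0,0,0,0,1]]'; python3 -m pendant '[[-0.4,-1,0,0,0,0,1],[-0.4,-1,0,0,0,0,1],[-0.4,-1,0,0,0,0,1],[-0.4,-1,0,0,0,0,1],[-0.4,-1,0,0,0,0,1]]'; python3 -m pendant '[[-0.4,-1,0,0,0,0,1],[-0.3,-1,0,0,0,0,1],[0,-1,0,0,0,0,1],[0,-0.5,0,0,0,0,1],[0,0,0,0,0,0,1]]'; cat > r.py <<'E'
import numpy as np
from cell import robot
s=robot.sense(); R=np.array(s["eef_rot"]); p=np.array(s["ee_pos"]); h=np.array([.5182,.0805,.1]); c,k=np.cos(.185),np.sin(.185)
d=p-h; print(s["time"],p.round(4),"chest rel hinge",(d@[c,k,0]).round(4),(d@[-k,c,0]).round(4),"z",p[2].round(4),"F",np.round(s["ft_force"],1),"gap",s["finger_gap"]); print(R.round(3).tolist())
E
python3 r.py
```

```text
time: 0.72
ee_pos: [0.2873, 0.5827, 0.2391]
eef_rot: [[-0.983, -0.183, -0.001], [-0.183, 0.983, -0.001], [0.001, -0.001, -1.0]]
ft_force: [-0.1, 0.3, 0.1]
finger_gap: 0.477
gripper_force: 0.0
time: 1.35
ee_pos: [0.4324, 0.3542, 0.2396]
eef_rot: [[-0.983, -0.181, 0.0], [-0.181, 0.983, 0.0], [-0.0, 0.0, -1.0]]
ft_force: [0.9, -0.5, 0.6]
finger_gap: 0.007
gripper_force: 0.0
time: 1.98
ee_pos: [0.4989, 0.1882, 0.2396]
eef_rot: [[-0.984, -0.178, 0.0], [-0.178, 0.984, -0.0], [-0.0, -0.0, -1.0]]
ft_force: [-0.3, 0.3, 0.5]
finger_gap: 0.007
gripper_force: 0.0
1.975 [0.4989 0.1882 0.2396] chest rel hinge 0.0008 0.1094 z 0.2396 F [-0.3  0.3  0.5] gap 0.006899177483198886
[[-0.984, -0.178, 0.0], [-0.178, 0.984, -0.0], [-0.0, -0.0, -1.0]]
```

```bash
python3 -m pendant '[[0,-1,0,0,0,0,1],[0,-1,0,0,0,0,1],[0,-0.6,0,0,0,0,1],[0,-0.4,0,0,0,0,1],[0,0,0,0,0,0,1]]'; python3 r.py; python3 -m pendant '[[0,-0.4,0.2,0,0,0,1],[0,-0.4,0.3,0,0,0,1],[0,0,0,0,0,0,1]]'; python3 r.py; python3 - <<'E'
from cell import robot
import cv2
cv2.imwrite("pics/s1.png",robot.snapshot("scene")["color"][80:300,180:420,::-1].repeat(2,0).repeat(2,1))
E
```

```text
time: 2.6
ee_pos: [0.5263, 0.0431, 0.2395]
eef_rot: [[-0.983, -0.182, 0.0], [-0.182, 0.983, 0.0], [-0.0, 0.0, -1.0]]
ft_force: [0.5, -0.1, -0.0]
finger_gap: 0.007
gripper_force: 0.0
2.6 [0.5263 0.0431 0.2395] chest rel hinge 0.0011 -0.0382 z 0.2395 F [ 0.5 -0.1 -0. ] gap 0.007158994445120346
[[-0.983, -0.182, 0.0], [-0.182, 0.983, 0.0], [-0.0, 0.0, -1.0]]
time: 2.98
ee_pos: [0.5331, 0.0047, 0.2139]
eef_rot: [[-0.983, -0.184, -0.002], [-0.184, 0.983, 0.0], [0.001, 0.001, -1.0]]
ft_force: [-0.4, 0.1, 0.6]
finger_gap: 0.004
gripper_force: 0.0
2.975 [0.5331 0.0047 0.2139] chest rel hinge 0.0007 -0.0772 z 0.2139 F [-0.4  0.1  0.6] gap 0.0036509896061351827
[[-0.983, -0.184, -0.002], [-0.184, 0.983, 0.0], [0.001, 0.001, -1.0]]
```

View pics/s1.png

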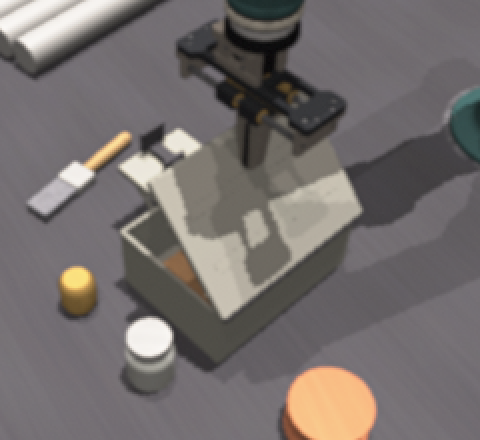

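The fingertip (crop 250,160) rests on the lid's outer face, and the lid has come down to about 0.8 rad. I'll keep pushing along the arc.

```bash
python3 -m pendant '[[0,-0.35,0.4,0,0,0,1],[0,-0.3,0.45,0,0,0,1],[0,-0.2,0.45,0,0,0,1],[0,-0.15,0.4,0,0,0,1],[0,0,0,0,0,0,1]]'; python3 r.py;
```

```text
time: 3.65
ee_pos: [0.542, -0.0441, 0.1288]
eef_rot: [[-0.983, -0.185, -0.002], [-0.185, 0.983, 0.001], [0.002, 0.001, -1.0]]
ft_force: [-0.2, -0.8, 0.4]
finger_gap: 0.004
gripper_force: 0.0
3.65 [ 0.542  -0.0441  0.1288] chest rel hinge 0.0005 -0.1269 z 0.1288 F [-0.2 -0.8  0.4] gap 0.003693833207219656
[[-0.983, -0.185, -0.002], [-0.185, 0.983, 0.001], [0.002, 0.001, -1.0]]
```

```bash
python3 -m pendant '[[0,0,0.3,0,0,0,1],[0,0,0.1,0,0,0,1],[0,0,0,0,0,0,1]]'; python3 -m pendant '[[0,0,0.1,0,0,0,1],[0,0,0,0,0,0,1]]'; python3 r.py
```

```text
time: 4.03
ee_pos: [0.5434, -0.045, 0.1123]
eef_rot: [[-0.983, -0.185, 0.002], [-0.185, 0.983, 0.001], [-0.002, 0.0, -1.0]]
ft_force: [-5.1, 1.1, 20.4]
finger_gap: 0.007
gripper_force: 10.4
time: 4.28
ee_pos: [0.5436, -0.0449, 0.112]
eef_rot: [[-0.983, -0.185, 0.002], [-0.185, 0.983, 0.002], [-0.002, 0.002, -1.0]]
ft_force: [-19.9, 0.3, 58.3]
finger_gap: 0.004
gripper_force: 29.2
4.275 [ 0.5436 -0.0449  0.112 ] chest rel hinge 0.0019 -0.1279 z 0.112 F [-19.9   0.3  58.3] gap 0.004094637936983408
[[-0.983, -0.185, 0.002], [-0.185, 0.983, 0.002], [-0.002, 0.002, -1.0]]
```

```bash
python3 -m pendant '[[0,0,-0.6,0,0,0,1],[0,0,-1,0,0,0,1],[0,-1,-0.5,0,0,0,1],[0,-1,0,0,0,0,1],[0,0,0,0,0,0,1]]'; python3 -m pendant '[[0,-1,0,0,0,0,1],[0,-0.4,0,0,0,0,1],[0,0,0,0,0,0,1]]'; python3 r.py; python3 - <<'E'
from cell import robot
import cv2,numpy as np
from h import cloud
c,k=np.cos(.185),np.sin(.185); o=np.array([.5347,-.0079,0]); E=np.array([[c,-k,0],[k,c,0],[0,0,1]])
for n in("scene","side"):
    s=robot.snapshot(n); cv2.imwrite(f"pics/{n}2.png",s["color"][:,:,::-1]); Q=(cloud(s)-o)@E; ok=s["range_z"]>0
    lid=ok&(abs(Q[...,0])<.1)&(abs(Q[...,1])<.08)&(Q[...,2]<.15)&(Q[...,2]>.05)
    y=Q[lid]; print(n,"lid n",len(y),"fit",np.linalg.lstsq(np.c_[y[:,1],np.ones(len(y))],y[:,2],rcond=None)[0])
    t=ok&(abs(Q[...,0])<.03)&(Q[...,1]<-.13)&(Q[...,1]>-.2)&(Q[...,2]>.128)&(Q[...,2]<.153); y=Q[t]; print(" tab",len(y),np.median(y,0).round(4) if len(y) else 0, np.percentile(y,[5,95],axis=0).round(4).tolist() if len(y) else 0)
E
```

```text
time: 4.9
ee_pos: [0.561, -0.1479, 0.2099]
eef_rot: [[-0.984, -0.178, 0.001], [-0.178, 0.984, -0.002], [-0.0, -0.002, -1.0]]
ft_force: [-0.2, 0.4, -0.3]
finger_gap: 0.001
gripper_force: 0.0
time: 5.28
ee_pos: [0.5737, -0.2128, 0.209]
eef_rot: [[-0.983, -0.183, -0.001], [-0.183, 0.983, 0.001], [0.001, 0.001, -1.0]]
ft_force: [-1.0, 0.2, -0.1]
finger_gap: 0.007
gripper_force: 0.0
5.275 [ 0.5737 -0.2128  0.209 ] chest rel hinge 0.0006 -0.2985 z 0.209 F [-1.   0.2 -0.1] gap 0.006896894027186317
[[-0.983, -0.183, -0.001], [-0.183, 0.983, 0.001], [0.001, 0.001, -1.0]]
scene lid n 3813 fit [-0.00079342  0.11280812]
 tab 101 [ 0.0039 -0.1612  0.142 ] [[-0.0173, -0.1654, 0.1289], [0.0201, -0.1594, 0.1513]]
side lid n 6188 fit [-1.03946321e-04  1.12007912e-01]
 tab 158 [-0.0025 -0.1622  0.1417] [[-0.0202, -0.1657, 0.129], [0.0154, -0.1596, 0.1508]]
```

View pics/side2.png

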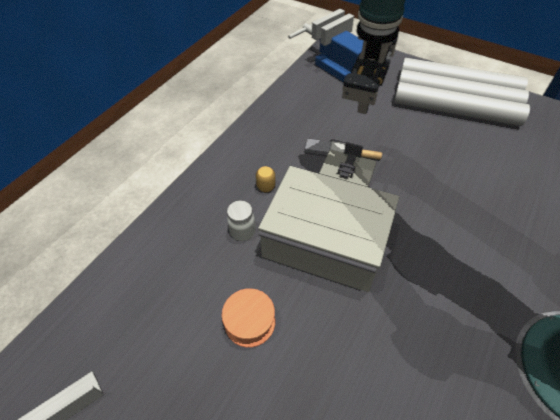

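The lid lies flat (fit slope about 0) in the side view at (330,215), and the tab is at (352,148). The tab face is near chest y −0.166, so the bolt starts at about 4 mm. Next I'll lower behind the tab and push.

```bash
python3 -m pendant '[[0,0,0.8,0,0,0,1],[0,0,0.7,0,0,0,1],[0,0,0,0,0,0,1]]'; python3 r.py; python3 -m pendant '[[0,0.4,0,0,0,0,1],[0,0.3,0,0,0,0,1],[0,0.2,0,0,0,0,1],[0,0,0,0,0,0,1]]'; python3 r.py
```

```text
time: 5.75
ee_pos: [0.5723, -0.2097, 0.1322]
eef_rot: [[-0.982, -0.187, -0.005], [-0.187, 0.982, 0.003], [0.005, 0.004, -1.0]]
ft_force: [0.4, 0.1, -0.0]
finger_gap: 0.003
gripper_force: 0.0
5.75 [ 0.5723 -0.2097  0.1322] chest rel hinge -0.0002 -0.2952 z 0.1322 F [ 0.4  0.1 -0. ] gap 0.0031874319996737055
[[-0.982, -0.187, -0.005], [-0.187, 0.982, 0.003], [0.005, 0.004, -1.0]]
time: 6.25
ee_pos: [0.5662, -0.167, 0.1355]
eef_rot: [[-0.983, -0.186, 0.001], [-0.186, 0.983, 0.001], [-0.001, 0.0, -1.0]]
ft_force: [0.3, -0.5, 0.9]
finger_gap: 0.004
gripper_force: 0.0
6.25 [ 0.5662 -0.167   0.1355] chest rel hinge 0.0016 -0.2521 z 0.1355 F [ 0.3 -0.5  0.9] gap 0.004442202455719936
[[-0.983, -0.186, 0.001], [-0.186, 0.983, 0.001], [-0.001, 0.0, -1.0]]
```

```bash
python3 -m pendant '[[0,0.1,0,0,0,0,1],[0,0.1,0,0,0,0,1]]';  python3 -m pendant '[[0,0.06,0,0,0,0,1],[0,0,0,0,0,0,1]]'; python3 r.py; python3 - <<'E'
from cell import robot
import numpy as np,cv2
from h import cloud
c,k=np.cos(.185),np.sin(.185); o=np.array([.5347,-.0079,0]); E=np.array([[c,-k,0],[k,c,0],[0,0,1]])
for n in("scene","side"):
    s=robot.snapshot(n); Q=(cloud(s)-o)@E; ok=s["range_z"]>0
    t=ok&(abs(Q[...,0])<.025)&(Q[...,1]<-.1)&(Q[...,1]>-.2)&(Q[...,2]>.128)&(Q[...,2]<.153)&(s["color"].max(-1)<110); y=Q[t]; print(" tab",len(y),np.median(y,0).round(4), np.percentile(y,[5,95],axis=0).round(4).tolist())
    if n=="scene": cv2.imwrite("pics/s3.png",s["color"][80:220,180:380,::-1].repeat(3,0).repeat(3,1))
E
```

```text
time: 6.5
ee_pos: [0.5643, -0.1595, 0.1351]
eef_rot: [[-0.983, -0.183, 0.001], [-0.183, 0.983, -0.001], [-0.001, -0.001, -1.0]]
ft_force: [0.9, -3.0, 3.2]
finger_gap: 0.003
gripper_force: 1.4
time: 6.75
ee_pos: [0.5638, -0.1572, 0.135]
eef_rot: [[-0.983, -0.184, 0.002], [-0.184, 0.983, -0.002], [-0.001, -0.002, -1.0]]
ft_force: [1.6, -4.2, 2.8]
finger_gap: 0.007
gripper_force: 2.5
6.75 [ 0.5638 -0.1572  0.135 ] chest rel hinge 0.0011 -0.242 z 0.135 F [ 1.6 -4.2  2.8] gap 0.00749554438913384
[[-0.983, -0.184, 0.002], [-0.184, 0.983, -0.002], [-0.001, -0.002, -1.0]]
 tab 132 [ 0.009  -0.1328  0.142 ] [[-0.0133, -0.1593, 0.1288], [0.02, -0.1126, 0.1513]]
 tab 166 [-0.0029 -0.1335  0.1413] [[-0.0199, -0.1375, 0.1286], [0.0149, -0.1314, 0.1506]]
```

View pics/s3.png

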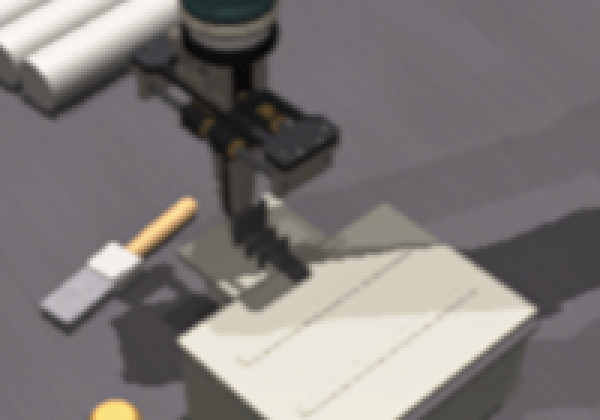

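The bolt's tongue now reaches over the lid (crop 300,270), and the tab has moved about 29 mm. I'll press on to feel the stop.

```bash
python3 -m pendant '[[0,0.06,0,0,0,0,1],[0,0.04,0,0,0,0,1],[0,0,0,0,0,0,1]]'; python3 r.py
```

```text
time: 7.22
ee_pos: [0.5637, -0.157, 0.1352]
eef_rot: [[-0.983, -0.181, 0.005], [-0.181, 0.983, -0.008], [-0.003, -0.008, -1.0]]
ft_force: [3.7, -13.6, -2.1]
finger_gap: 0.005
gripper_force: 7.2
7.225 [ 0.5637 -0.157   0.1352] chest rel hinge 0.0011 -0.2418 z 0.1352 F [  3.7 -13.6  -2.1] gap 0.005099152672091752
[[-0.983, -0.181, 0.005], [-0.181, 0.983, -0.008], [-0.003, -0.008, -1.0]]
```

It's at the stop: the force rises with no further motion. I'll back off, raise the hand and check.

```bash
python3 -m pendant '[[0,-0.5,0,0,0,0,1],[0,-0.5,0,0,0,0,1],[0,-0.3,-0.8,0,0,0,1],[0,0,-1,0,0,0,1],[0,0,0,0,0,0,1]]'; python3 - <<'E'
from cell import robot
import numpy as np
from h import cloud
c,k=np.cos(.185),np.sin(.185); o=np.array([.5347,-.0079,0]); E=np.array([[c,-k,0],[k,c,0],[0,0,1]])
for n in("scene","side"):
    s=robot.snapshot(n); P=cloud(s); Q=(P-o)@E; ok=s["range_z"]>0
    y=Q[ok&(abs(Q[...,0])<.025)&(Q[...,1]<-.1)&(Q[...,1]>-.2)&(Q[...,2]>.128)&(Q[...,2]<.153)]; print("tab",np.median(y,0).round(4))
    y=Q[ok&(abs(Q[...,0])<.1)&(abs(Q[...,1])<.055)&(Q[...,2]<.15)&(Q[...,2]>.05)]; print("lid",np.polyfit(y[:,1],y[:,2],1))
    pts={"side":[(240,210),(248,308),(264,175)],"scene":[(255,248),(345,283),(218,220)]}[n]; print([P[v,u].round(3).tolist() for u,v in pts])
E
```

```text
time: 7.85
ee_pos: [0.5763, -0.2146, 0.2281]
eef_rot: [[-0.983, -0.185, 0.006], [-0.185, 0.983, -0.0], [-0.006, -0.001, -1.0]]
ft_force: [-0.7, -0.1, -0.1]
finger_gap: 0.003
gripper_force: 0.0
tab [ 0.0033 -0.1324  0.1406]
lid [0.0009968  0.11296346]
[[0.712, 0.07, 0.079], [0.578, 0.243, 0.051], [0.741, -0.065, 0.056]]
tab [-0.0026 -0.1335  0.1405]
lid [0.00074516 0.11213166]
[[0.708, 0.069, 0.081], [0.577, 0.234, 0.05], [0.733, -0.061, 0.054]]
```

```bash
python3 -c "
from cell import robot
print(robot.hand_in())"
```

```text
the job is handed in; nothing more can be done
None
```

The lid is shut flat and the bolt is pushed to its stop over it; the jar, spool and nozzle measured unmoved (brush not re-measured, never approached), the hand is clear, and the job is handed in with no verdict returned.

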